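# Line up the lab bottles by size on the bench shelf

### The job

Put the four clean, empty blue-capped glass bottles away on the low steel bench shelf, one standing upright in the middle of each round rubber pad, in order of size: the largest next to the tip box, then down to the smallest next to the pink tube rack. Set the glass down gently, do not tip any bottle over, and leave the tip box and the tube rack where they are.

Things in the scene. Friction and masses are not known exactly. Their poses are not given: they have to be found in the camera images.
- bottle_250: the largest of the four loose empty clear-glass laboratory bottles with ribbed blue screw caps (250 ml, about 240 g): 143 mm tall, round body 70 mm in diameter, cap 54 mm in diameter from 118 mm up to the top at 143 mm; the neck is narrower. Stands upright on the bench at the start. Origin: centre of the underside; z up along the bottle.
- bottle_100: the second largest of the four loose empty clear-glass laboratory bottles with ribbed blue screw caps (100 ml, about 140 g): 105 mm tall, round body 56 mm in diameter, cap 54 mm in diameter from 80 mm up to the top at 105 mm; the neck is narrower. Stands upright on the bench at the start. Origin: centre of the underside; z up along the bottle.
- bottle_50: the second smallest of the four loose empty clear-glass laboratory bottles with ribbed blue screw caps (50 ml, about 85 g): 91 mm tall, round body 46 mm in diameter, cap 42 mm in diameter from 67 mm up to the top at 91 mm; the neck is narrower. Stands upright on the bench at the start. Origin: centre of the underside; z up along the bottle.
- bottle_25: the smallest of the four loose empty clear-glass laboratory bottles with ribbed blue screw caps (25 ml, about 50 g): 74 mm tall, round body 36 mm in diameter, cap 34 mm in diameter from 53 mm up to the top at 74 mm; the neck is narrower. Stands upright on the bench at the start. Origin: centre of the underside; z up along the bottle.
- pad_1: black round rubber pad, 84 mm in diameter, 2.5 mm thick, fixed on the low steel shelf. Origin: centre of its underside, 40 mm above the bench; a bottle stands on its upper face, at 42.5 mm. One of four alike in a straight row, centres 105 mm apart, pad_1 to pad_4 in order along the row. Its y axis runs along the row from pad_4 towards pad_1, x across it, away from the robot.
- pad_2: black round rubber pad, 84 mm in diameter, 2.5 mm thick, fixed on the low steel shelf. Origin: centre of its underside, 40 mm above the bench; a bottle stands on its upper face, at 42.5 mm. Second in the row, axes as pad_1. The shelf top is 120 mm deep and 440 mm long, the row on its centre line.
- pad_3: black round rubber pad, 84 mm in diameter, 2.5 mm thick, fixed on the low steel shelf. Origin: centre of its underside, 40 mm above the bench; a bottle stands on its upper face, at 42.5 mm. Third in the row, axes as pad_1. A thin steel guard rod runs along the shelf's far edge, 55 mm from the row (in +x), its top 65 mm above the bench.
- pad_4: black round rubber pad, 84 mm in diameter, 2.5 mm thick, fixed on the low steel shelf. Origin: centre of its underside, 40 mm above the bench; a bottle stands on its upper face, at 42.5 mm. Last in the row, axes as pad_1.
- tip_box: loose bystander: clear pipette-tip box with a blue band, white tips inside and a clear lid, about 126 x 88 mm and 99 mm tall, standing on the bench just past one end of the shelf (either end). Origin: centre of its underside; z up.
- tube_rack: loose bystander: pink plastic tube rack, 105 x 62 mm and 55 mm tall, with two blue-capped tubes that reach 119 mm, standing on the bench just past the other end of the shelf. Origin: centre of its underside; z up.
Mind the look-alikes: they are no part of the job. What is shaped like the bottle_50 but red is not meant.

How it is judged:
At the end, for the whole second after the job is handed in: Each bottle stands upright (within about 4.5 degrees) and at rest on its own pad, its axis within 14 mm of the pad's centre, in order of size with the largest on the end pad by the tip box and the smallest on the end pad by the tube rack (((y of tip_box in the frame of pad_2 above 0 m and horizontal distance between bottle_250 and pad_1 below 0.014 m and horizontal distance between bottle_100 and pad_2 below 0.014 m and horizontal distance between bottle_50 and pad_3 below 0.014 m and horizontal distance between bottle_25 and pad_4 below 0.014 m) or (y of tip_box in the frame of pad_2 below 0 m and horizontal distance between bottle_250 and pad_4 below 0.014 m and horizontal distance between bottle_100 and pad_3 below 0.014 m and horizontal distance between bottle_50 and pad_2 below 0.014 m and horizontal distance between bottle_25 and pad_1 below 0.014 m)) and angle between each of bottle_250, bottle_100, bottle_50, bottle_25's own z axis and vertical below 0.08 rad and height (world z) of bottle_250 between 0.038 and 0.048 m and linear speed of each of bottle_250, bottle_100, bottle_50, bottle_25 below 0.02 m/s and angular speed of each of bottle_250, bottle_100, bottle_50, bottle_25 below 0.2 rad/s and height (world z) of bottle_100 between 0.038 and 0.048 m and height (world z) of bottle_50 between 0.038 and 0.048 m and height (world z) of bottle_25 between 0.038 and 0.048 m); the robot touches nothing.
It fails at once if a bottle is tipped over (more than 45 degrees) (angle between any of bottle_250, bottle_100, bottle_50, bottle_25's own z axis and vertical above 0.79 rad).
It fails at once if the tip box or the tube rack is pushed more than 20 mm or toppled (distance of any of tip_box, tube_rack from where it was at the start of the episode above 0.02 m or angle between any of tip_box, tube_rack's own z axis and vertical above 0.4 rad).
It fails at once if a bottle is dropped or banged down on the shelf (over 0.5 m/s within the last 15 mm above a pad, as after a fall of about 15 mm or more) ((linear speed of bottle_250 above 0.5 m/s and height (world z) of bottle_250 between 0.035 and 0.0575 m and x of bottle_250 in the frame of pad_1 between -0.06 and 0.06 m) or (linear speed of bottle_100 above 0.5 m/s and height (world z) of bottle_100 between 0.035 and 0.0575 m and x of bottle_100 in the frame of pad_1 between -0.06 and 0.06 m) or (linear speed of bottle_50 above 0.5 m/s and height (world z) of bottle_50 between 0.035 and 0.0575 m and x of bottle_50 in the frame of pad_1 between -0.06 and 0.06 m) or (linear speed of bottle_25 above 0.5 m/s and height (world z) of bottle_25 between 0.035 and 0.0575 m and x of bottle_25 in the frame of pad_1 between -0.06 and 0.06 m)).
It also fails if it takes over 128 s, if anything falls off the work surface, if the arm or the gripper's body presses on something with over 40 N, if the wrist force passes 120 N, or if a joint passes its speed limit or range.

### The arm

A 6-joint arm with a two-finger parallel gripper is mounted at the origin on the work surface. World frame = base frame: x ahead of the robot, y to its left, z up, the work surface at z = 0. Lengths are in m, angles in rad, forces in N, time in s.
With the tool pointing down it reaches from about 0.35 to 0.85 m from the base axis. Payload 8.1 kg.
Tool frame: the origin (TCP) lies midway between the tips of the shut fingers; the grasp point (between the pads) lies 19 mm behind it; z points along the fingers, y is the line along which they close (so a half turn about z gives the same grasp; the last joint's range is limited). The gripper opens to 93 mm and grips with 3 to 60 N. Pads are 15 mm wide; open, the fingers measure 128 mm over their backs; the gripper's body (75 mm by 188 mm) begins 65 mm behind the grasp point.
Start: joints at [1.16, 0.13, 1.488, -0, 1.523, -0.085], TCP at [0.192, 0.568, 0.193] pointing down, gripper open.
Joint ranges: [-2.96, 2.96], [-0.89, 2.26], [0.02, 2.5], [-1.34, 4.48], [0, 2.73], [-2.66, 2.66]. Speed limits (rad/s): [2.39, 2.39, 2.79, 3.14, 3.14, 3.14].

### API

Orientations are given as a rotation vector (axis times angle).
In Python, from cell import env, eyes gives the robot as it stands. The module is installed in compiled form; this text tells all that it offers.
- The arm moves only by the tool jog_arm, never from a script. Its arguments are lists of equal length, an entry for each row: "offset": the shift along the tool's x, y, z in mm, a list of three; "yaw": the turn about the tool's z in rad. A call has 1 to 20 rows; each row shifts and turns the commanded pose from where the row before left it, along the tool's axes as they then stand; what a row does not reach is not made up. A row lasts 1/8 s, in which the tool goes at most 62.5 mm and 10.7 degrees, less where a joint would pass 70% of its speed; a pose out of reach is approached as far as the arm can. A call with a gripper value outside its range is refused whole. "grip" is the gripper's target within -1 to 1 (shut at 1, half-way at 0, fully open at -1), set as the call begins (left out, the last holds). The fingers move at their own pace and stop on an object; "grip_force" is the grip in N (left out, the last holds). Time passes only in rows, so rows that do not move let the fingers close. It gives the time, the measured TCP pose, the force, the opening and the grip force at its end, in the units of the state.
- env.read_state(): the state, without advancing time (a new reading comes with each control period).
- eyes.read_camera(name): name is "side" or "top" or "wrist"; returns a dict with "pixels" (400x640x3 uint8, red, green, blue), "depth" (400x640 float32, m along the optical axis (not along the pixel's ray), 0 where there is no reading), "camera_matrix" (3x3 intrinsics, pixels), "dist_coeffs" ([k1, k2, p1, p2, k3] as OpenCV has them; the pictures are not rectified), "R" (3x3) and "t" (3): a world point X has camera coordinates R X + t. Camera axes: x right, y down, z forward; pixel columns grow to the right and rows downward; lengths in m; the calibration is good to about 2 mm. A picture is of the moment at which its call begins.
- env.sign_off(): hands the job in; it is judged then, once.
The state is a dict: "time": time; "joint_pos": joint angles; "joint_vel": joint speeds; "joint_torque": joint torques, N m; "tcp_pos": TCP position; "eef_rot": TCP orientation; "wrist_force": force on the tool from outside, world axes, zero at the start; "ft_torque": the same for the moment, N m; "grip_width": finger opening in m; "finger_force": force on a finger pad.
Only numpy, scipy, OpenCV 4.12 (cv2) and the standard library are available. Lean on these libraries where they do the work, as an engineer would, in place of code of your own. Each camera call takes 0.05 s, during which the arm holds its last target. There are 200 camera calls.

## Working session

There is one attempt and no reset: what is moved stays moved. The work goes in short steps, Python scripts to look and compute and a tool call to move; the robot and the scene stay as the last step left them, time stands still between calls to the robot, and variables do not carry over. Pictures are saved under pics/ and viewed, at most 14 in all, crops included, and the job is handed in when it is done.

Besides the shell and the picture viewer there is one more tool, called after "Request:" by a JSON object that holds its "name" and its "arguments". jog_arm: Moves the arm, as the interface text tells. Its arguments: {"type":"object","properties":{"offset":{"type":"array"},"yaw":{"type":"array"},"grip":{"type":"number"},"grip_force":{"type":"number"}},"required":["offset","yaw"]}

```bash
mkdir -p pics; python3 - <<'E'
from cell import env,eyes
import cv2,pickle
s=env.read_state(); print({k:s[k] for k in('time','tcp_pos','eef_rot','grip_width','wrist_force')})
d={}
for n in('top','side'):
    c=eyes.read_camera(n); d[n]=c; cv2.imwrite(f'pics/{n}0.png',c['pixels'][:,:,::-1]); print(n,c['camera_matrix'],c['dist_coeffs'],c['R'],c['t'])
pickle.dump(d,open('d0.pkl','wb'))
E
```

```text
{'time': 0.0, 'tcp_pos': array([0.19175643, 0.56788167, 0.19231122]), 'eef_rot': array([-5.09398765e-01, -3.09958320e+00,  2.76242830e-03]), 'grip_width': 0.09294347230712124, 'wrist_force': array([ 0.29048023, -0.26665686, -0.02310349])}
top [[489.39957363   0.         317.69951365]
 [  0.         489.39957363 208.10045645]
 [  0.           0.           1.        ]] [0.03491783 0.         0.         0.         0.        ] [[ 0.00912272 -0.99994921  0.00428432]
 [-0.99436908 -0.00952401 -0.1055435 ]
 [ 0.10557895 -0.00329735 -0.99440546]] [0.00746326 0.54127072 1.30054151]
side [[515.08111207   0.         314.61223626]
 [  0.         515.08111207 200.22456711]
 [  0.           0.           1.        ]] [0.02659668 0.         0.         0.         0.        ] [[ 0.81813432 -0.57494638  0.00963804]
 [-0.36779886 -0.5361056  -0.75981234]
 [ 0.44201836  0.61808369 -0.65007101]] [-0.41043857  0.2693752   1.25456422]
```

View pics/top0.png

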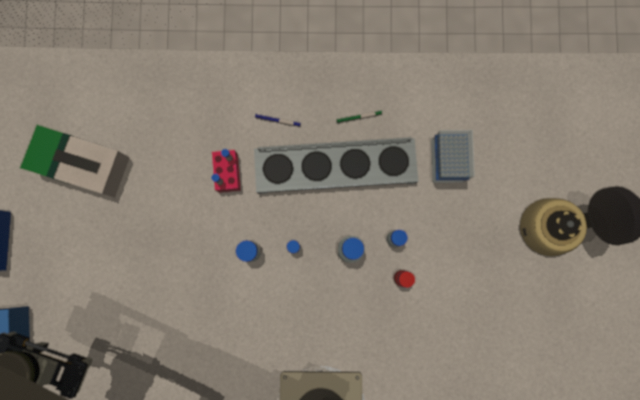

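View pics/side0.png

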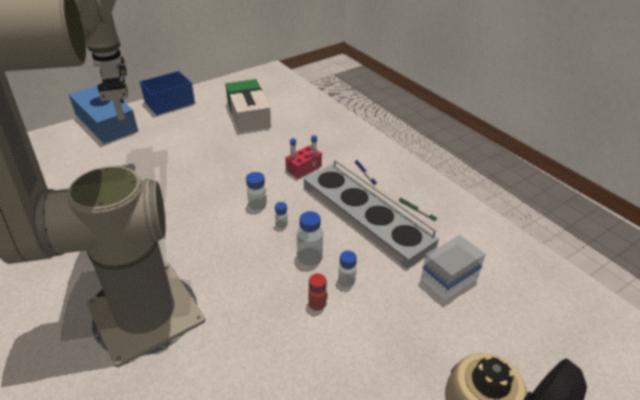

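The top view (looking down, robot at the bottom, −y to the right) shows the pads at (278,168), (317,165), (355,163) and (394,160). The rack is on the left at (226,172) and the tip box on the right at (453,156). The caps are at (247,250) and (352,249) for the large ones, (399,238) for medium and (293,246) for small. The red decoy is at (405,279). In the side view the 250 ml bottle is at (310,237).

```bash
cat > h.py <<'E'
import numpy as np,cv2
def ray(c,uv,z):
    p=cv2.undistortPoints(np.array(uv,float).reshape(-1,1,2),c['camera_matrix'],c['dist_coeffs'])[:,0]
    d=np.c_[p,np.ones(len(p))]@c['R']; o=-c['R'].T@c['t']
    return o+d*((z-o[2])/d[:,2])[:,None]
def blobs(m,amin):
    n,l,st,ce=cv2.connectedComponentsWithStats(m.astype(np.uint8))
    return [(ce[i],st[i],l==i) for i in range(1,n) if st[i,4]>amin]
def bluemask(c):
    h=cv2.cvtColor(c['pixels'],cv2.COLOR_RGB2HSV); return (abs(h[:,:,0].astype(int)-110)<12)&(h[:,:,1]>150)&(h[:,:,2]>60)
def height(c,m,ce):
    v,u=np.nonzero(m&(c['depth']>0)); Z=c['depth'][v,u]
    p=cv2.undistortPoints(np.c_[u,v].astype(float).reshape(-1,1,2),c['camera_matrix'],c['dist_coeffs'])[:,0]
    return (np.c_[p,np.ones(len(p))]*Z[:,None]-c['t'])@c['R']
def pads(c):
    g=c['pixels'].max(2)<60
    out=[]
    for ce,st,m in blobs(g,300):
        P=height(c,m,ce); z=np.median(P[:,2])
        out.append((ce.round(1),st[4],ray(c,ce,.0425)[0].round(4),round(float(z),4)))
    return out
E
python3 - <<'E'
from h import *;import pickle
d=pickle.load(open('d0.pkl','rb'));c=d['top'];print('cam',-c['R'].T@c['t'])
for ce,st,m in blobs(bluemask(c),40):
    P=height(c,m,ce);print('blue',ce.round(1),st[2:],np.percentile(P[:,2],80).round(3),P.mean(0).round(4))
    z=np.percentile(P[:,2],80);print('   ',ray(c,ce,z)[0].round(4))
for p in pads(c):print('pad',p)
h=cv2.cvtColor(c['pixels'],cv2.COLOR_RGB2HSV)
for ce,st,m in blobs(((h[:,:,0]>165)|(h[:,:,0]<8))&(h[:,:,1]>150)&(h[:,:,2]>80),60):
    P=height(c,m,ce);print('red',ce.round(1),P.min(0).round(3),P.max(0).round(3))
E
```

```text
cam [0.40084498 0.0169063  1.35036121]
blue [398.6 237.5] [ 15  14 168] 0.092 [ 0.4608 -0.1961  0.0903]
    [ 0.4606 -0.1957  0.0922]
blue [352.6 248.4] [ 20  20 326] 0.144 [ 0.4304 -0.0738  0.1422]
    [ 0.4303 -0.0736  0.1444]
blue [246.3 250.7] [ 20  20 301] 0.106 [0.4228 0.1925 0.1042]
    [0.4228 0.1922 0.1064]
blue [293.  246.3] [11 11 97] 0.075 [0.436  0.0761 0.0726]
    [0.436  0.076  0.0748]
pad (array([ 69.2, 159. ]), np.int32(610), array([0.6659, 0.6811, 0.0425]), 0.0866)
pad (array([393.2, 160.7]), np.int32(651), array([ 0.671 , -0.191 ,  0.0425]), 0.0416)
pad (array([354.8, 163.3]), np.int32(650), array([ 0.6628, -0.087 ,  0.0425]), 0.0418)
pad (array([316.1, 165.8]), np.int32(648), array([0.6551, 0.0179, 0.0425]), 0.0417)
pad (array([277.6, 168.4]), np.int32(650), array([0.6469, 0.1222, 0.0425]), 0.0419)
pad (array([614.3, 215.4]), np.int32(2536), array([ 0.5278, -0.7756,  0.0425]), 0.1636)
pad (array([  3.9, 237.9]), np.int32(506), array([0.4532, 0.8359, 0.0425]), 0.0202)
pad (array([562.1, 225. ]), np.int32(594), array([ 0.5007, -0.638 ,  0.0425]), 0.1098)
pad (array([ 33.8, 364.9]), np.int32(4597), array([0.1297, 0.7346, 0.0425]), 0.3486)
pad (array([320.7, 395. ]), np.int32(324), array([0.0568, 0.0006, 0.0425]), 0.0615)
red [226.1 171.2] [ 0.585  0.228 -0.005] [0.692 0.296 0.109]
red [404.9 278.7] [ 0.337 -0.232  0.048] [ 0.375 -0.194  0.096]
```

Request:
{"name": "jog_arm", "arguments": {"offset": [[0,0,-15],[0,0,-15],[0,0,-15],[0,0,-15],[0,0,-15],[0,0,-15],[0,0,-15],[0,0,0]], "yaw": [0.178,0.178,0.178,0.178,0.178,0.178,0.178,0], "grip": -1, "grip_force": 20}}

```text
time: 1.1
tcp_pos: [0.1922, 0.5689, 0.2993]
eef_rot: [-2.221, -2.221, -0.003]
wrist_force: [0.3, -0.5, -0.5]
grip_width: 0.0927
finger_force: 0.0
```

Request:
{"name": "jog_arm", "arguments": {"offset": [[-45.9,17,0],[-45.9,17,0],[-45.9,17,0],[-45.9,17,0],[-45.9,17,0],[-45.9,17,0],[-45.9,17,0],[-45.9,17,0],[-45.9,17,0],[-45.9,17,0],[-45.9,17,0],[-45.9,17,0],[-45.9,17,0],[-45.9,17,0],[0,0,0],[0,0,0]], "yaw": [0,0,0,0,0,0,0,0,0,0,0,0,0,0,0,0]}}

```text
time: 3.1
tcp_pos: [0.4289, -0.0741, 0.2974]
eef_rot: [-2.219, -2.221, 0.001]
wrist_force: [-0.2, 1.4, 0.1]
grip_width: 0.0932
finger_force: 0.0
```

```bash
cat > look.py <<'E'
import sys
from h import *
from cell import env,eyes
c=eyes.read_camera('wrist'); cv2.imwrite(f'pics/{sys.argv[1]}.png',c['pixels'][:,:,::-1])
print(env.read_state()['tcp_pos'],-c['R'].T@c['t'])
for ce,st,m in blobs(bluemask(c),200):
    P=height(c,m,ce)
    if len(P)==0: continue
    z=np.percentile(P[:,2],90);top=P[P[:,2]>z-.004];print('blue',ce.round(0),st,round(z,3),((top.max(0)+top.min(0))/2).round(4),np.ptp(top,axis=0).round(3))
E
python3 look.py w1
```

```text
[ 0.429004   -0.07362897  0.29776272] [0.42998563 0.0018314  0.48857099]
blue [578.  16.] [570   0  16  33 234] 0.013 [0.7952 0.1468 0.0115] [0.014 0.044 0.006]
blue [330.  53.] [317  39  26  30 613] 0.075 [0.4387 0.0751 0.0738] [0.031 0.032 0.005]
blue [325. 184.] [ 302  160   47   48 1709] 0.144 [ 0.4333 -0.0743  0.1426] [0.051 0.051 0.006]
blue [346. 261.] [332 246  29  31 715] 0.092 [ 0.4636 -0.197   0.0907] [0.039 0.038 0.006]
```

Request:
{"name": "jog_arm", "arguments": {"offset": [[0,3,30],[0,0,30],[0,0,30],[0,0,30],[0,0,25],[0,0,20],[0,0,12],[0,0,7],[0,0,0]], "yaw": [0,0,0,0,0,0,0,0,0]}}

```text
time: 4.28
tcp_pos: [0.4324, -0.0741, 0.1144]
eef_rot: [-2.222, -2.221, 0.0]
wrist_force: [0.3, 1.8, 0.8]
grip_width: 0.0929
finger_force: 0.0
```

Request:
{"name": "jog_arm", "arguments": {"offset": [[0,0,0],[0,0,0],[0,0,0],[0,0,0],[0,0,0],[0,0,0],[0,0,0],[0,0,0]], "yaw": [0,0,0,0,0,0,0,0], "grip": 1, "grip_force": 20}}

```text
time: 5.28
tcp_pos: [0.4325, -0.0744, 0.1144]
eef_rot: [2.222, 2.22, 0.0]
wrist_force: [-0.0, -0.4, 0.4]
grip_width: 0.053
finger_force: 20.0
```

Request:
{"name": "jog_arm", "arguments": {"offset": [[0,0,-8],[0,0,-20],[0,0,-26],[0,0,-26],[-8,15,-20],[-16,32,0],[-16,32,0],[-16,32,0],[-16,32,0],[-16,32,0],[-16,32,0],[-13,32,0],[0,0,0],[0,0,0]], "yaw": [0,0,0,0,0,0,0,0,0,0,0,0,0,0]}}

```text
time: 7.02
tcp_pos: [0.6706, -0.1913, 0.2137]
eef_rot: [-2.221, -2.219, 0.001]
wrist_force: [-0.4, -0.8, -2.9]
grip_width: 0.0526
finger_force: 20.0
```

```bash
cat > lp.py <<'E'
import sys
from h import *
from cell import env,eyes
s=env.read_state();print(s['tcp_pos'],s['wrist_force'],s['grip_width'])
c=eyes.read_camera('top');cv2.imwrite(f'pics/{sys.argv[1]}.png',c['pixels'][:,:,::-1])
for ce,st,m in blobs(bluemask(c),40):
    P=height(c,m,ce);z=np.percentile(P[:,2],80);print('blue',ce.round(0),st[4],z.round(3),ray(c,ce,z)[0].round(4))
for p in pads(c):
    if abs(p[3]-.042)<.01: print('pad',p)
E
python3 lp.py t1; python3 look.py w2
```

```text
[ 0.670638   -0.19130475  0.21371285] [-0.44959282 -0.77056118 -2.88662502] 0.05262907739565397
blue [293. 246.] 97 0.076 [0.4359 0.076  0.0755]
blue [246. 251.] 299 0.106 [0.4227 0.1923 0.1062]
pad (array([354.8, 163.3]), np.int32(644), array([ 0.6628, -0.087 ,  0.0425]), 0.0418)
pad (array([316.3, 165.8]), np.int32(633), array([0.655 , 0.0174, 0.0425]), 0.0418)
pad (array([277.7, 168.3]), np.int32(632), array([0.647 , 0.1219, 0.0425]), 0.0417)
pad (array([ 19. , 332.8]), np.int32(916), array([0.2098, 0.7781, 0.0425]), 0.0467)
[ 0.67068212 -0.19123425  0.2147049 ] [ 0.67169163 -0.11523007  0.40540403]
blue [131. 196.] [ 108  177   47   40 1443] 0.091 [ 0.4645 -0.1984  0.0905] [0.042 0.04  0.006]
blue [322. 248.] [ 276  199   95   97 6995] 0.243 [ 0.6716 -0.1914  0.2447] [0.053 0.053 0.012]
```

Request:
{"name": "jog_arm", "arguments": {"offset": [[0,1,10],[0,0,16],[0,0,14],[0,0,8],[0,0,4],[0,0,2],[0,0,1.5],[0,0,0],[0,0,0]], "yaw": [0,0,0,0,0,0,0,0,0]}}

```text
time: 8.25
tcp_pos: [0.6724, -0.1917, 0.1592]
eef_rot: [2.222, 2.22, 0.0]
wrist_force: [0.4, 0.2, -2.4]
grip_width: 0.0527
finger_force: 20.0
```

Request:
{"name": "jog_arm", "arguments": {"offset": [[0,0,1],[0,0,1],[0,0,0.5],[0,0,0],[0,0,0]], "yaw": [0,0,0,0,0]}}

```text
time: 8.88
tcp_pos: [0.6731, -0.1921, 0.1582]
eef_rot: [2.221, 2.218, 0.001]
wrist_force: [-1.3, -0.6, 6.6]
grip_width: 0.053
finger_force: 20.0
```

Request:
{"name": "jog_arm", "arguments": {"offset": [[0,0,0],[0,0,0],[0,0,0],[0,0,0],[0,0,0],[0,0,0],[0,0,-15],[0,0,-30],[0,0,-40],[0,-30,-30],[25,-40,0],[45,-40,0],[45,-40,0],[50,-40,0],[50,-30,0],[55,-20,0],[60,0,0],[54,0,0],[0,0,0],[0,0,0]], "yaw": [0,0,0,0,0,0,0,0,0,0,0,0,0,0,0,0,0,0,0,0], "grip": -1}}

```text
time: 11.38
tcp_pos: [0.4337, 0.1914, 0.2722]
eef_rot: [2.221, 2.221, 0.001]
wrist_force: [0.5, -0.2, -0.2]
grip_width: 0.0933
finger_force: 0.0
```

```bash
python3 lp.py t2; python3 look.py w3
```

```text
[0.43370315 0.19136293 0.27223405] [ 0.48700161 -0.21085112 -0.22522407] 0.09326709549775995
blue [402. 148.] 341 0.186 [ 0.6718 -0.1905  0.1864]
blue [399. 237.] 168 0.092 [ 0.4606 -0.1957  0.0921]
blue [293. 246.] 99 0.075 [0.4357 0.0758 0.0753]
blue [253. 251.] 47 0.107 [0.4214 0.1752 0.1071]
pad (array([354.8, 163.3]), np.int32(636), array([ 0.6628, -0.0869,  0.0425]), 0.0418)
pad (array([316.3, 165.8]), np.int32(632), array([0.655 , 0.0175, 0.0425]), 0.0419)
pad (array([277.7, 168.3]), np.int32(636), array([0.647 , 0.1219, 0.0425]), 0.0417)
pad (array([ 19. , 332.8]), np.int32(925), array([0.2097, 0.7781, 0.0425]), 0.047)
[0.43392717 0.19045126 0.2719397 ] [0.43462873 0.2668627  0.46314065]
blue [484. 108.] [472 100  23  18 328] 0.119 [0.6098 0.2745 0.1181] [0.019 0.018 0.005]
blue [537. 131.] [525 123  24  17 338] 0.12 [0.6748 0.2521 0.1184] [0.02  0.017 0.005]
blue [314. 178.] [ 292  155   45   47 1617] 0.106 [0.426  0.1945 0.1046] [0.051 0.053 0.006]
blue [559. 191.] [548 171  22  42 275] 0.013 [0.7973 0.1576 0.0117] [0.018 0.065 0.006]
blue [325. 258.] [313 244  24  27 495] 0.075 [0.4388 0.0775 0.0736] [0.031 0.031 0.005]
```

Request:
{"name": "jog_arm", "arguments": {"offset": [[2.5,-9,20],[0,0,30],[0,0,30],[0,0,30],[0,0,30],[0,0,24],[0,0,16],[0,0,9],[0,0,5],[0,0,0]], "yaw": [0,0,0,0,0,0,0,0,0,0]}}

```text
time: 12.72
tcp_pos: [0.4249, 0.1939, 0.0777]
eef_rot: [2.222, 2.22, 0.001]
wrist_force: [0.9, -0.2, 0.9]
grip_width: 0.093
finger_force: 0.0
```

Request:
{"name": "jog_arm", "arguments": {"offset": [[0,0,0],[0,0,0],[0,0,0],[0,0,0],[0,0,0],[0,0,0],[0,0,0],[0,0,0]], "yaw": [0,0,0,0,0,0,0,0], "grip": 1, "grip_force": 20}}

```text
time: 13.72
tcp_pos: [0.4247, 0.1939, 0.0774]
eef_rot: [2.222, 2.22, 0.0]
wrist_force: [-0.5, -0.0, 0.4]
grip_width: 0.0524
finger_force: 20.0
```

Request:
{"name": "jog_arm", "arguments": {"offset": [[0,0,-8],[0,0,-20],[0,0,-28],[0,0,-28],[0,0,-20],[-13,11,-6],[-25,21,0],[-25,21,0],[-25,21,0],[-25,21,0],[-25,21,0],[-25,21,0],[-25,21,0],[-25,21,0],[-25,21,0],[-25,21,0],[-18,18,0],[0,0,0],[0,0,0],[0,0,0]], "yaw": [0,0,0,0,0,0,0,0,0,0,0,0,0,0,0,0,0,0,0,0]}}

```text
time: 16.23
tcp_pos: [0.6628, -0.0869, 0.1871]
eef_rot: [-2.222, -2.221, 0.0]
wrist_force: [-0.8, -0.1, -1.7]
grip_width: 0.0527
finger_force: 20.0
```

```bash
python3 look.py w4
```

```text
[ 0.66293789 -0.08680173  0.18733707] [ 0.66382068 -0.01089182  0.37817886]
blue [83. 24.] [  61    3   47   41 1448] 0.074 [0.44   0.0754 0.0732] [0.033 0.032 0.006]
blue [322. 247.] [ 276  198   93   97 6981] 0.215 [ 0.6639 -0.0866  0.2138] [0.052 0.053 0.005]
blue [338. 354.] [ 289  335   98   36 2518] 0.186 [ 0.6771 -0.1821  0.1846] [0.052 0.032 0.005]
```

Request:
{"name": "jog_arm", "arguments": {"offset": [[0,1,10],[0,0,18],[0,0,16],[0,0,10],[0,0,5],[0,0,3],[0,0,2],[0,0,1.5],[0,0,1],[0,0,0.8],[0,0,0],[0,0,0]], "yaw": [0,0,0,0,0,0,0,0,0,0,0,0]}}

```text
time: 17.77
tcp_pos: [0.6644, -0.0873, 0.1201]
eef_rot: [2.223, 2.22, 0.0]
wrist_force: [-0.0, 0.9, -1.4]
grip_width: 0.0526
finger_force: 20.0
```

Request:
{"name": "jog_arm", "arguments": {"offset": [[0,0,0.6],[0,0,0.6],[0,0,0],[0,0,0]], "yaw": [0,0,0,0]}}

```text
time: 18.27
tcp_pos: [0.6648, -0.0874, 0.1198]
eef_rot: [2.222, 2.22, 0.001]
wrist_force: [-1.5, -0.1, 5.9]
grip_width: 0.0528
finger_force: 20.0
```

Request:
{"name": "jog_arm", "arguments": {"offset": [[0,0,0],[0,0,0],[0,0,0],[0,0,0],[0,0,0],[0,0,0],[0,0,-15],[0,0,-30],[0,0,-40],[0,-20,-30],[-15,-36,0],[-24,-36,0],[-24,-36,0],[-24,-36,0],[-22,-38,0],[0,0,0],[0,0,0]], "yaw": [0,0,0,0,0,0,0,0,0,0,0,0,0,0,0,0,0], "grip": -1}}

```text
time: 20.4
tcp_pos: [0.4628, -0.1962, 0.2351]
eef_rot: [2.222, 2.218, 0.001]
wrist_force: [1.0, -0.2, 0.3]
grip_width: 0.0931
finger_force: 0.0
```

```bash
python3 lp.py t3; python3 look.py w5
```

```text
[ 0.46278111 -0.19624269  0.23506846] [ 0.98811596 -0.23937417  0.33878726] 0.0931265346924839
blue [402. 148.] 343 0.186 [ 0.6719 -0.1906  0.1861]
blue [358. 156.] 332 0.148 [ 0.6609 -0.0857  0.1485]
blue [394. 236.] 41 0.093 [ 0.4642 -0.1839  0.0926]
blue [293. 246.] 96 0.075 [0.4358 0.076  0.0754]
pad (array([316.3, 165.8]), np.int32(632), array([0.6551, 0.0174, 0.0425]), 0.0417)
pad (array([277.7, 168.3]), np.int32(635), array([0.6469, 0.1218, 0.0425]), 0.042)
pad (array([ 19. , 332.8]), np.int32(927), array([0.2097, 0.7781, 0.0425]), 0.0469)
[ 0.46300336 -0.1957377   0.23442337] [ 0.46360717 -0.11980595  0.42575817]
blue [548.  80.] [ 512   48   72   64 3673] 0.148 [ 0.6653 -0.0879  0.1469] [0.055 0.053 0.006]
blue [322. 187.] [ 304  168   36   39 1101] 0.092 [ 0.4639 -0.1978  0.0906] [0.038 0.04  0.006]
blue [568. 205.] [ 531  174   75   65 3719] 0.186 [ 0.6757 -0.1923  0.1847] [0.053 0.052 0.005]
blue [491. 261.] [452 259  80   6 284] 0.057 [ 0.6887 -0.3041  0.0563] [0.108 0.004 0.006]
```

Request:
{"name": "jog_arm", "arguments": {"offset": [[-1,0,20],[0,0,30],[0,0,30],[0,0,30],[0,0,28],[0,0,18],[0,0,10],[0,0,5],[0,0,0]], "yaw": [0,0,0,0,0,0,0,0,0]}}

```text
time: 21.62
tcp_pos: [0.4625, -0.1973, 0.0632]
eef_rot: [2.222, 2.22, 0.0]
wrist_force: [-0.2, -0.4, 0.4]
grip_width: 0.093
finger_force: 0.0
```

Request:
{"name": "jog_arm", "arguments": {"offset": [[0,0,0],[0,0,0],[0,0,0],[0,0,0],[0,0,0],[0,0,0],[0,0,0],[0,0,0]], "yaw": [0,0,0,0,0,0,0,0], "grip": 1, "grip_force": 15}}

```text
time: 22.62
tcp_pos: [0.4622, -0.1971, 0.0628]
eef_rot: [-2.223, -2.22, 0.0]
wrist_force: [0.0, 0.3, 0.1]
grip_width: 0.0413
finger_force: 15.0
```

Request:
{"name": "jog_arm", "arguments": {"offset": [[0,0,-8],[0,0,-20],[0,0,-28],[0,0,-28],[10,0,-16],[24,0,0],[30,0,0],[30,0,0],[30,0,0],[30,10,0],[30,20,0],[20,30,0],[10,30,0],[0,30,0],[0,30,0],[0,28,0],[0,15,0],[0,0,0],[0,0,0]], "yaw": [0,0,0,0,0,0,0,0,0,0,0,0,0,0,0,0,0,0,0]}}

```text
time: 25.0
tcp_pos: [0.6546, 0.0171, 0.1624]
eef_rot: [-2.222, -2.22, 0.001]
wrist_force: [0.0, -0.5, -1.1]
grip_width: 0.0408
finger_force: 15.0
```

```bash
python3 look.py w6
```

```text
[0.65459323 0.01701571 0.16267829] [0.65569917 0.09313944 0.35352116]
blue [463.  50.] [450  16  27  70 695] 0.013 [0.7996 0.1572 0.012 ] [0.019 0.066 0.006]
blue [ 90. 136.] [  67  119   48   37 1403] 0.074 [0.4403 0.076  0.073 ] [0.033 0.032 0.005]
blue [322. 250.] [ 286  211   73   78 4442] 0.191 [0.6556 0.0164 0.19  ] [0.041 0.042 0.006]
blue [335. 352.] [ 302  335   67   36 2237] 0.148 [ 0.6662 -0.0887  0.1466] [0.053 0.036 0.005]
```

Request:
{"name": "jog_arm", "arguments": {"offset": [[0,1,10],[0,0,16],[0,0,14],[0,0,8],[0,0,4],[0,0,2],[0,0,1.5],[0,0,1],[0,0,0.6],[0,0,0],[0,0,0]], "yaw": [0,0,0,0,0,0,0,0,0,0,0]}}

```text
time: 26.42
tcp_pos: [0.6565, 0.0167, 0.1058]
eef_rot: [2.223, 2.22, 0.0]
wrist_force: [0.7, 0.6, -0.9]
grip_width: 0.0409
finger_force: 15.0
```

Request:
{"name": "jog_arm", "arguments": {"offset": [[0,0,0.6],[0,0,0.6],[0,0,0],[0,0,0]], "yaw": [0,0,0,0]}}

```text
time: 26.92
tcp_pos: [0.6569, 0.0167, 0.1052]
eef_rot: [2.222, 2.22, 0.001]
wrist_force: [0.3, 0.0, 4.9]
grip_width: 0.0411
finger_force: 15.0
```

Request:
{"name": "jog_arm", "arguments": {"offset": [[0,0,0],[0,0,0],[0,0,0],[0,0,0],[0,0,0],[0,0,0],[0,0,-15],[0,0,-30],[0,0,-40],[0,-20,-30],[12,-40,0],[12,-40,0],[12,-40,0],[12,-40,0],[12,-39,0],[0,0,0],[0,0,0]], "yaw": [0,0,0,0,0,0,0,0,0,0,0,0,0,0,0,0,0], "grip": -1}}

```text
time: 29.05
tcp_pos: [0.4383, 0.0769, 0.2208]
eef_rot: [2.221, 2.219, 0.003]
wrist_force: [0.9, -0.7, -0.1]
grip_width: 0.0929
finger_force: 0.0
```

```bash
python3 lp.py t4; python3 look.py w7
```

```text
[0.43833383 0.07685056 0.22078858] [ 0.86308649 -0.71916696 -0.13381019] 0.09294467508860135
blue [402. 148.] 343 0.186 [ 0.6718 -0.1905  0.1865]
blue [358. 156.] 332 0.149 [ 0.6609 -0.0857  0.1489]
blue [317. 159.] 207 0.134 [0.654  0.0162 0.1345]
pad (array([353.4, 168.8]), np.int32(302), array([ 0.6476, -0.0831,  0.0425]), 0.0438)
pad (array([277.6, 168.3]), np.int32(646), array([0.6469, 0.1221, 0.0425]), 0.0417)
pad (array([315.5, 169.9]), np.int32(333), array([0.6437, 0.0195, 0.0425]), 0.0423)
pad (array([ 19. , 333.1]), np.int32(965), array([0.209 , 0.7781, 0.0425]), 0.0473)
[0.43838119 0.07664613 0.22012883] [0.43905203 0.15278391 0.41153319]
blue [583.   8.] [569   0  31  20 504] 0.119 [0.6747 0.2487 0.1183] [0.02  0.014 0.006]
blue [598. 115.] [586  90  25  52 401] 0.013 [0.7981 0.1573 0.0118] [0.018 0.065 0.006]
blue [321. 185.] [306 170  31  31 729] 0.075 [0.4384 0.0774 0.0735] [0.032 0.032 0.005]
blue [534. 253.] [ 509  233   52   37 1518] 0.134 [0.5869 0.0596 0.2332] [0.186 0.107 0.206]
```

Request:
{"name": "jog_arm", "arguments": {"offset": [[0,0,20],[0,0,30],[0,0,30],[0,0,30],[0,0,28],[0,0,18],[0,0,10],[0,0,6],[0,0,0]], "yaw": [0,0,0,0,0,0,0,0,0]}}

```text
time: 30.28
tcp_pos: [0.4374, 0.0768, 0.0473]
eef_rot: [-2.222, -2.22, 0.001]
wrist_force: [0.1, -0.2, -0.0]
grip_width: 0.0928
finger_force: 0.0
```

Request:
{"name": "jog_arm", "arguments": {"offset": [[0,0,0],[0,0,0],[0,0,0],[0,0,0],[0,0,0],[0,0,0],[0,0,0],[0,0,0]], "yaw": [0,0,0,0,0,0,0,0], "grip": 1, "grip_force": 12}}

```text
time: 31.28
tcp_pos: [0.4375, 0.0769, 0.0475]
eef_rot: [-2.223, -2.22, 0.0]
wrist_force: [0.5, -0.5, 0.2]
grip_width: 0.0321
finger_force: 12.0
```

Request:
{"name": "jog_arm", "arguments": {"offset": [[0,0,-8],[0,0,-20],[0,0,-28],[0,0,-28],[5,10,-16],[10,25,0],[10,30,0],[10,30,0],[10,30,0],[0,30,0],[0,28,0],[0,18,0],[0,9,0],[0,0,0],[0,0,0]], "yaw": [0,0,0,0,0,0,0,0,0,0,0,0,0,0,0]}}

```text
time: 33.15
tcp_pos: [0.647, 0.1218, 0.1476]
eef_rot: [-2.222, -2.22, 0.0]
wrist_force: [0.3, 0.4, -0.9]
grip_width: 0.0324
finger_force: 12.0
```

```bash
python3 look.py w8
```

```text
[0.64695816 0.12177637 0.14769913] [0.64795911 0.19782635 0.33869496]
blue [267.   5.] [252   0  29  14 288] 0.119 [0.612  0.2665 0.1177] [0.016 0.005 0.005]
blue [364.  30.] [349  12  32  38 902] 0.12 [0.6755 0.2511 0.1183] [0.019 0.02  0.005]
blue [466. 154.] [452 123  28  65 640] 0.013 [0.7997 0.1573 0.0122] [0.019 0.067 0.006]
blue [322. 248.] [ 294  216   57   64 2938] 0.175 [0.6481 0.1216 0.1731] [0.032 0.033 0.005]
blue [335. 352.] [ 308  335   55   36 1728] 0.134 [0.6586 0.0164 0.1326] [0.042 0.036 0.005]
```

View pics/w8.png

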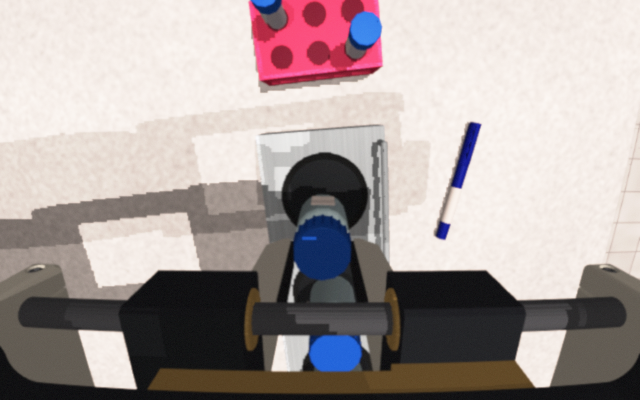

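The wrist view shows the small bottle upright in the grip at (322,248), above the pad at (325,195). The rack is clear at (318,40).

Request:
{"name": "jog_arm", "arguments": {"offset": [[0,1,10],[0,0,16],[0,0,14],[0,0,8],[0,0,4],[0,0,2],[0,0,1.5],[0,0,1],[0,0,0.6],[0,0,0],[0,0,0]], "yaw": [0,0,0,0,0,0,0,0,0,0,0]}}

```text
time: 34.58
tcp_pos: [0.6486, 0.1217, 0.0906]
eef_rot: [2.222, 2.22, 0.0]
wrist_force: [-0.2, -0.4, -0.5]
grip_width: 0.0326
finger_force: 12.0
```

Request:
{"name": "jog_arm", "arguments": {"offset": [[0,0,0.6],[0,0,0],[0,0,0]], "yaw": [0,0,0]}}

```text
time: 34.95
tcp_pos: [0.6487, 0.1217, 0.09]
eef_rot: [2.222, 2.22, 0.0]
wrist_force: [-0.4, 0.8, 0.7]
grip_width: 0.0325
finger_force: 12.0
```

Request:
{"name": "jog_arm", "arguments": {"offset": [[0,0,0.6],[0,0,0.4],[0,0,0],[0,0,0]], "yaw": [0,0,0,0]}}

```text
time: 35.45
tcp_pos: [0.6491, 0.1217, 0.0899]
eef_rot: [2.222, 2.22, 0.002]
wrist_force: [-0.5, 0.4, 6.6]
grip_width: 0.0325
finger_force: 12.0
```

Request:
{"name": "jog_arm", "arguments": {"offset": [[0,0,0],[0,0,0],[0,0,0],[0,0,0],[0,0,0],[0,0,0],[0,0,-15],[0,0,-30],[0,0,-40],[0,-20,-30],[0,-40,0],[0,-40,0],[0,-40,0],[0,-40,0],[0,-20,0],[0,0,0],[0,0,0]], "yaw": [0,0,0,0,0,0,0,0,0,0,0,0,0,0,0,0,0], "grip": -1}}

```text
time: 37.58
tcp_pos: [0.4494, 0.1219, 0.2048]
eef_rot: [2.222, 2.219, 0.002]
wrist_force: [0.0, 0.2, -0.2]
grip_width: 0.0932
finger_force: 0.0
```

```bash
python3 lp.py t5; python3 -c "
from cell import eyes;import cv2
cv2.imwrite('pics/side5.png',eyes.read_camera('side')['pixels'][:,:,::-1])"
```

```text
[0.44944407 0.12192267 0.20478347] [ 0.03882268  0.1723203  -0.24864208] 0.09315573617191561
blue [402. 148.] 343 0.187 [ 0.6717 -0.1905  0.1867]
blue [358. 156.] 333 0.149 [ 0.6608 -0.0857  0.1487]
blue [317. 159.] 207 0.134 [0.6539 0.016  0.1344]
blue [276. 163.] 135 0.118 [0.6466 0.1213 0.1177]
pad (array([278.5, 170.6]), np.int32(440), array([0.6408, 0.1195, 0.0425]), 0.0421)
pad (array([315.5, 169.9]), np.int32(330), array([0.6438, 0.0194, 0.0425]), 0.0423)
pad (array([ 19. , 333.2]), np.int32(962), array([0.2088, 0.778 , 0.0425]), 0.048)
```

View pics/side5.png

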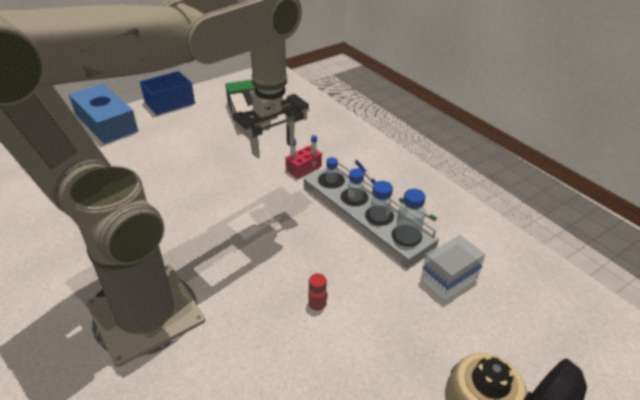

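The side view shows all four bottles upright on their pads. They run from the smallest at (332,170), by the rack, to the largest at (412,215), by the tip box. All of them measure within 3 mm of their pad centres.

```bash
python3 -c "
from cell import env;print(env.sign_off())"
```

```text
the job is handed in; nothing more can be done
None
```

I put all four bottles on their pads in size order, largest by the tip box and smallest by the tube rack, and handed the job in at about 38 s; the last images showed them upright and within about 3 mm of centre, and sign-off returned no verdict.

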